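# Drive the stuck tube adapter out of an angle rotor

## Robot

A 6-joint arm with a two-finger parallel gripper is mounted at the origin on a cart in front of the work surface, level with it; the furniture and walls round the work are solid. World frame = base frame: x ahead of the robot, y to its left, z up, the work surface at z = 0. Lengths are in mm, angles in degrees, forces in N, time in s.
With the tool pointing down it reaches from about 350 to 775 mm from the base axis. Payload 7.3 kg.
Tool frame: the origin (TCP) lies at the centre of the arm's flange, where the gripper is bolted on; the fingertips stand 178 mm ahead of it and the grasp point (between the pads) lies 159 mm ahead of it; y points along the fingers, x is the direction in which the jaws open and shut, and the axes are right-handed (so a half turn about y gives the same grasp; the last joint's range is limited). The gripper opens to 92 mm and grips with 3 to 60 N. Pads are 19 mm wide; open, the fingers measure 130 mm over their backs; the gripper's body (75 mm by 190 mm) begins 47 mm behind the grasp point.
Start: joints at [-82.277, 19.595, 87.324, -0, 73.075, -8.365], TCP at [145.51, -504.435, 404.741] pointing down, gripper open.
Joint ranges: [-145.02, 145.02], [-44.19, 115.74], [2.07, 154.8], [-57.11, 237.11], [16.16, 152.29], [-177.93, 177.93]. Speed limits (degrees/s): [147.25, 147.25, 180, 180, 180, 180].

## Interface

Orientations are given as a 3x3 rotation matrix whose columns are the frame's x, y, z axes.
In Python, from rig import ctrl, camera, camera_info gives the robot as it stands. The module is installed in compiled form; this text tells all that it offers.
- The arm moves only by the shell command python3 -m handwheel 'ROWS' [OPENING] [FORCE]. ROWS is JSON, a list that holds one entry, the list of rows, each a list of 4 numbers: the shift along the tool's x, y, z in mm, then the turn about the tool's y in rad. In form: [[[dx, dy, dz, turn], ...]]. A call has 1 to 12 rows; each row shifts and turns the pose as measured when the row begins, along the tool's axes as they then stand; what a row does not reach is not made up. A row lasts 1/12 s, in which the tool goes at most 41.7 mm and 7.16 degrees, less where a joint would pass 70% of its speed; a pose out of reach is approached as far as the arm can. A call with a gripper value outside its range is refused whole. OPENING is the finger opening in mm, from 0 to 91.8, set as the call begins (- or left out, the last holds). The fingers move at their own pace and stop on an object; FORCE is the grip in N (left out, the last holds). Time passes only in rows, so rows that do not move let the fingers close. It gives the time, the measured TCP pose, the force and the opening at its end, in the units of the state.
- ctrl.observe(): the state, without advancing time (a new reading comes with each control period).
- camera(name): name is "side" or "top"; returns the picture (420x560x3 uint8, red, green, blue); there is no depth.
- camera_info(name): a dict with "intrinsics" (3x3 intrinsics, pixels), "extrinsics" (4x4, takes a point from world to camera coordinates). Camera axes: x right, y up, looking along -z (the intrinsics and any distortion apply to the point x, -y, -z); pixel columns grow to the right and rows downward; lengths in mm; the calibration is good to about 2 mm. A picture is of the moment at which its call begins. camera_info takes no time and is no camera call.
- ctrl.sign_off(): hands the job in, once; it reports no verdict.
The state is a dict: "time": time; "joint_positions": joint angles; "dq": joint speeds; "effort": joint torques, N m; "tcp_pos": TCP position; "orientation": TCP orientation; "ft_force": force on the tool from outside, world axes, zero at the start; "ft_torque": the same for the moment, N m; "width": opening from 0.0 (shut) to 1.0 (fully open).
Only numpy, scipy, OpenCV 4.12 (cv2) and the standard library are available. Lean on these libraries where they do the work, as an engineer would, in place of code of your own. Each camera call takes 0.05 s, during which the arm holds its last target.

## Task

One orange tube adapter is still stuck in the upturned centrifuge rotor. Take the ejector rod from its holder, push it down the slanting ejector hole behind that adapter until the adapter drops out into the dish under the rotor, then put the rod back in its holder. Leave the other loose things where they are.

Things in the scene. Friction and masses are not known exactly. Their poses are not given: they have to be found in the camera images.
- rotor: Aluminium fixed-angle centrifuge rotor, 150 mm across and 40 mm thick, upside down and immovable in a steel ring stand over a catch dish. Origin: on the bench under the rotor's axis; z up. Of its six slanting bores only the one on the rotor's -x side holds an adapter; at the start that side faces the robot within 46 deg.
- rotor_top (a point): Centre of the rotor's flat upper face, 125 mm over the bench (a hub ring round it stands 4 mm higher; the lower face is at 85 mm). On this face, 55 mm from the centre and 60 deg apart, are six 15 mm ejector holes; below each, 10 mm down the slant, the bore widens to 18 mm and runs down and inwards to the lower face.
- bore_entry (a point): Centre of the 15 mm ejector hole over the stuck adapter, in the rotor's upper face. Its z axis points up and outwards along the bore, 30 deg from vertical (the rod goes in along -z); its y axis is level. The adapter's closed end sits 11 mm down the bore; the bore's wall ends 41 to 51 mm down, so a rod's tip 58 mm down has pushed the adapter right out.
- dish_floor (a point): Centre of the inner floor of the round catch dish under the rotor, 7 mm over the bench; the dish is 166 mm across with a 14 mm rim, part of the immovable stand.
- adapter: The stuck tube adapter: orange plastic sleeve 48 mm long, 17 mm across, closed end towards the ejector hole, 20 mm rim at the mouth, which shows below the rotor. Origin: centre of its closed end; z runs along it to its mouth. A spring ball in the bore's wall sits in a groove round it: a push of about 5 to 12 N starts it; after 20 mm it is loose.
- adapter_mid (a point): Middle of the stuck adapter, halfway along its axis.
- rod: Ejector rod, 135 mm long, loose: steel shaft 8 mm across and 85 mm long, a 22 mm collar 5 mm thick, then a round blue handle 18 mm across and 45 mm long. Origin: centre of the shaft's tip; z runs along the rod to the handle. It stands upright in its holder, hanging by the collar, its tip 15 mm over the bench.
- rod_grip (a point): Point on the rod's axis in the middle of the handle, 112 mm from the tip (22 mm above the collar's upper side).
- rod_holder: Immovable grey post 29 mm across and 100 mm high on a 72 mm foot, with an upright 15 mm hole from the top down to 12 mm over the bench, for the rod's shaft. Origin: on the bench under the hole's axis.
- tray: Immovable white tray 110 x 80 x 22 mm in which two adapters stand that came out earlier. Origin: centre of its underside.
- spare_a: Orange adapter, 48 mm high, standing in the tray; leave it. Origin: centre of its underside.
- spare_b: Orange adapter, 48 mm high, standing in the tray; leave it. Origin: centre of its underside.
- bottle: Amber reagent bottle with a black cap, 44 mm across, 92 mm high, at the left near the tray; leave it. Origin: centre of its underside.
- tape: Roll of paper tape lying flat, immovable, 62 mm across, 18 mm high. Origin: centre of its underside.
- clock: White bench timer lying on its back, 60 x 66 x 19 mm; leave it. Origin: centre of its underside.
- tube: Capped blood tube lying on the bench, about 100 mm long and 16 mm high; leave it. Origin: centre of its underside.
- pen: Blue pen lying on the bench, 143 mm long, 9 mm high; leave it. Origin: centre of its underside.
Not all that is in view belongs to the job. Several things look just like the rod_holder: the one meant starts farthest to the robot's left.

How it is judged (in metres and radians):
On the way, in this order (a step that is already met when the one before it is completed fails the run):
1. the rod is drawn out of its holder (height (world z) of rod above 0.104 m), for 0.1 s.
2. the rod, pushed down the bore, drives the adapter at least 7 mm out of its seat (z of rod in the frame of bore_entry between -0.1 and -0.018 m and x of rod in the frame of bore_entry between -0.012 and 0.012 m and y of rod in the frame of bore_entry between -0.012 and 0.012 m and z of adapter in the frame of bore_entry below -0.018 m), for 0.05 s.
At the end, for the whole second after the job is handed in: The adapter lies at rest in the dish under the rotor (its middle below z = 50 mm and within 75 mm of the rotor's axis), and the rod stands at rest in its holder, pushed home: tip below z = 22 mm, within 8 mm of the hole's axis, upright within 0.1 rad (height (world z) of adapter_mid below 0.05 m and horizontal distance between adapter_mid and rotor below 0.075 m and linear speed of each of adapter, rod below 0.03 m/s and height (world z) of rod below 0.022 m and horizontal distance between rod and rod_holder below 0.008 m and angle between rod's own z axis and vertical below 0.1 rad); the robot touches nothing.
It fails at once if a spare adapter, the bottle, timer, tube or pen is moved more than 30 mm (distance of any of spare_a, spare_b, bottle, clock, tube, pen from where it was at the start of the episode above 0.03 m).
It also fails if it takes over 53 s, if anything falls off the work surface, if the arm or the gripper's body presses on something with over 40 N, if the wrist force passes 120 N, or if a joint passes its speed limit or range.

## Working session

There is one attempt and no reset: what is moved stays moved. The work goes in short steps, Python scripts to look and compute and a shell command to move; the robot and the scene stay as the last step left them, time stands still between calls to the robot, and variables do not carry over. Pictures are saved under pics/ and viewed, and the job is handed in when it is done.

```bash
mkdir -p pics; python3 - <<'E'
from rig import ctrl,camera,camera_info
import cv2,json
s=ctrl.observe()
print(s)
for n in("side","top"):
    cv2.imwrite(f"pics/{n}0.png",camera(n)[:,:,::-1])
    i=camera_info(n);print(n,i)
E
```

```text
{'time': 0.0, 'joint_positions': array([-8.22782291e+01,  1.96377625e+01,  8.73770429e+01,  1.76790690e-03,
        7.30732823e+01, -8.36515706e+00]), 'dq': array([ 0.08901822, -0.07213327,  0.00216953,  0.09585095, -0.06288285,
        0.11047332]), 'effort': array([ 2.42925933e-03, -4.31231582e+01, -2.44226217e+01,  7.18547311e-02,
        5.57890011e-02, -1.50780929e-04]), 'tcp_pos': array([ 145.48350276, -504.3076927 ,  404.03387373]), 'orientation': array([[ 2.77086656e-01, -1.77320428e-04,  9.60844917e-01],
       [-9.60843736e-01,  1.52744436e-03,  2.77086597e-01],
       [-1.51677026e-03, -9.99998818e-01,  2.52857227e-04]]), 'ft_force': array([ 0.10918597,  0.52938184, -0.07446775]), 'ft_torque': array([ 0.01578811,  0.01531707, -0.01240501]), 'width': 0.9998593563670825}
side {'intrinsics': array([[540.89879134,   0.        , 290.19579354],
       [  0.        , 540.89879134, 208.77338504],
       [  0.        ,   0.        ,   1.        ]]), 'extrinsics': array([[ 5.37842666e-01,  8.42947784e-01,  1.28179192e-02,
        -2.80523468e+02],
       [-5.81674580e-01,  3.60046076e-01,  7.29398044e-01,
         2.49125967e+02],
       [ 6.10229423e-01, -3.99757246e-01,  6.83969440e-01,
        -1.97790904e+03],
       [ 0.00000000e+00,  0.00000000e+00,  0.00000000e+00,
         1.00000000e+00]])}
top {'intrinsics': array([[459.3923249 ,   0.        , 277.81759473],
       [  0.        , 459.3923249 , 206.28061776],
       [  0.        ,   0.        ,   1.        ]]), 'extrinsics': array([[ 1.27756673e-02, -9.99896040e-01,  6.68511810e-03,
        -1.34165029e+01],
       [ 9.87105654e-01,  1.36785285e-02,  1.59484560e-01,
        -5.43726079e+02],
       [-1.59559423e-01,  4.56139621e-03,  9.87177788e-01,
        -1.38681629e+03],
       [ 0.00000000e+00,  0.00000000e+00,  0.00000000e+00,
         1.00000000e+00]])}
```

View pics/side0.png

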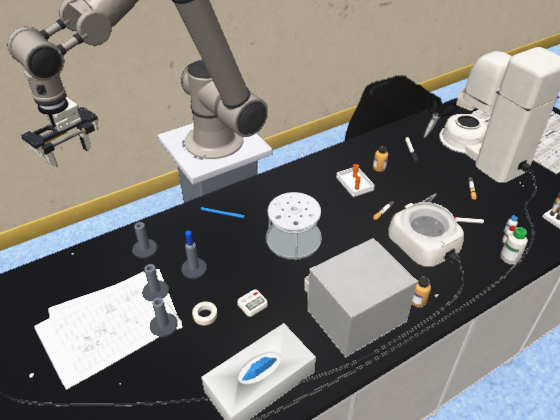

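View pics/top0.png

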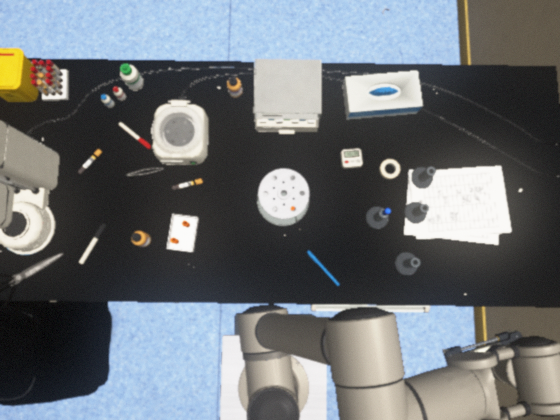

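```bash
python3 - <<'E'
import cv2,numpy as np
t=cv2.imread("pics/top0.png");s=cv2.imread("pics/side0.png")
a=cv2.resize(t[160:232,250:320],None,fx=7,fy=7,interpolation=cv2.INTER_CUBIC)
cv2.imwrite("pics/c1.png",a)
b=cv2.resize(s[185:255,260:330],None,fx=7,fy=7,interpolation=cv2.INTER_CUBIC)
c=cv2.resize(t[185:245,350:440],None,fx=6,fy=6,interpolation=cv2.INTER_CUBIC)
d=cv2.resize(s[225:285,160:220],None,fx=6,fy=6,interpolation=cv2.INTER_CUBIC)
cv2.imwrite("pics/c2.png",b)
o=np.zeros((370,920,3),np.uint8);o[:360,:540]=c;o[:360,550:910]=d
cv2.imwrite("pics/c3.png",cv2.resize(o,(800,322)))
cv2.imwrite("pics/c12.png",cv2.resize(np.hstack([a[:490],b]),(800,400)))
E
```

```text
(no output)
```

View pics/c12.png

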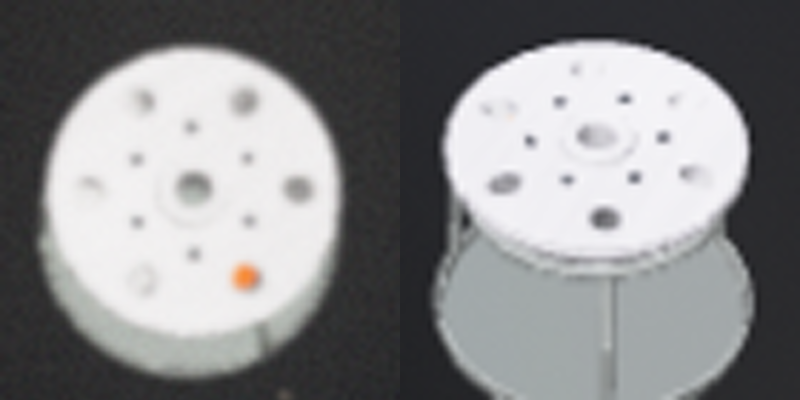

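View pics/c3.png

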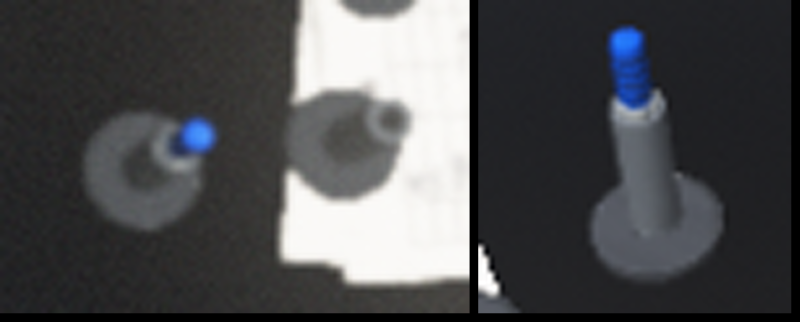

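```bash
cat >h.py <<'E'
import numpy as np,cv2
from rig import camera_info
def cam(n):
    i=camera_info(n);E=np.array(i["extrinsics"]);return np.array(i["intrinsics"]),E[:3,:3],E[:3,3]
def ray(n,p):
    K,R,t=cam(n);d=np.linalg.inv(K)@[p[0],p[1],1];d=np.array([d[0],-d[1],-d[2]])
    return -R.T@t,R.T@d
def plane(n,p,z):
    o,d=ray(n,p);return (o+d*(z-o[2])/d[2])
def tri(p,q):
    o1,d1=ray("side",p);o2,d2=ray("top",q);d1/=np.linalg.norm(d1);d2/=np.linalg.norm(d2)
    s=np.linalg.lstsq(np.c_[d1,-d2],o2-o1,rcond=None)[0];a=o1+s[0]*d1;b=o2+s[1]*d2
    return (a+b)/2,np.linalg.norm(a-b)
def proj(n,P):
    K,R,t=cam(n);c=R@np.asarray(P,float)+t;c=np.array([c[0],-c[1],-c[2]]);u=K@c;return u[:2]/u[2]
def blue(im,box):
    x0,y0,x1,y1=box;h=cv2.cvtColor(im[y0:y1,x0:x1],cv2.COLOR_BGR2HSV)
    m=cv2.inRange(h,(100,150,60),(125,255,255));ys,xs=np.nonzero(m);return np.c_[xs+x0,ys+y0]
E
python3 - <<'E'
from h import *
t=cv2.imread("pics/top0.png");s=cv2.imread("pics/side0.png")
for n,im,box in(("top",t,(250,160,320,232)),("side",s,(260,185,330,245))):
    x0,y0,x1,y1=box
    m=(im[y0:y1,x0:x1].min(2)>190).astype(np.uint8)
    c=max(cv2.findContours(m,cv2.RETR_EXTERNAL,cv2.CHAIN_APPROX_NONE)[0],key=cv2.contourArea)
    P=np.array([plane(n,(a+x0,b+y0),125)[:2] for a,b in cv2.convexHull(c)[:,0]]).astype(np.float32)
    cen,r=cv2.minEnclosingCircle(P);print(n,cen,r,np.hypot(*(P-cen).T).round(0), cv2.fitEllipse(P.reshape(-1,1,2)))
h=cv2.cvtColor(t,cv2.COLOR_BGR2HSV)[160:232,250:320]
m=cv2.inRange(h,(5,120,120),(20,255,255));M=cv2.moments(m,True);p=(M['m10']/M['m00']+250,M['m01']/M['m00']+160)
print(p,M['m00'],plane("top",p,125),plane("top",p,115.5))
bt=blue(t,(360,200,400,235));bs=blue(s,(170,225,215,285))
print(bt,bs.shape)
print(bs[bs[:,1]<bs[:,1].min()+4].mean(0),bs.mean(0),bs.min(0),bs.max(0))
# holder tops and pixel checks
E
```

```text
top (568.767822265625, -22.008712768554688) 75.72884368896484 [76. 75. 75. 75. 75. 74. 74. 73. 73. 73. 75. 76. 76. 75. 74. 74. 74. 75.
 75. 75. 76. 76. 76. 75. 75. 75. 75. 75. 76. 76. 76. 76.] ((569.0580444335938, -21.394207000732422), (149.27447509765625, 150.6195831298828), 91.74513244628906)
side (579.4408569335938, -26.923952102661133) 80.6390380859375 [80. 80. 80. 79. 78. 76. 75. 74. 73. 73. 74. 81. 80. 81. 75. 72. 72. 73.
 73. 75. 75. 78. 80. 81.] ((578.9008178710938, -26.123130798339844), (146.74986267089844, 162.99636840820312), 52.60502624511719)
(292.3333333333333, 208.11111111111111) 9.0 [525.8644402  -48.44699946 125.        ] [527.36533212 -48.79531582 115.5       ]
[[386 208]
 [387 208]
 [388 208]
 [389 208]
 [385 209]
 [386 209]
 [387 209]
 [388 209]
 [389 209]
 [390 209]
 [385 210]
 [386 210]
 [387 210]
 [388 210]
 [389 210]
 [390 210]
 [384 211]
 [385 211]
 [386 211]
 [387 211]
 [388 211]
 [389 211]
 [390 211]
 [385 212]
 [386 212]
 [387 212]
 [388 212]
 [389 212]
 [390 212]
 [385 213]
 [386 213]
 [387 213]
 [388 213]
 [389 213]] (102, 2)
[188.   231.75] [188.56862745 237.16666667] [185 230] [192 245]
```

```bash
python3 - <<'E'
from h import *
t=cv2.imread("pics/top0.png");s=cv2.imread("pics/side0.png")
C=np.array([569,-21.7]);hs=[]
for a,b in [(245,100),(298,188),(245,278),(143,280),(90,188),(143,100)]:
    p=plane("top",(250+a/5.714-.43,160+b/5.714-.43),125)[:2]
    v=p-C;hs.append(p);print(p.round(1),np.hypot(*v).round(1),np.degrees(np.arctan2(v[1],v[0])).round(1))
print(np.mean(hs,0))
hs=[]
for a,b in [(585,68),(680,100),(695,174),(604,218),(505,183),(498,107)]:
    p=plane("side",(260+(a-400)/5.714-.43,185+b/5.714-.43),125)[:2]
    hs.append(p)
C2=np.mean(hs,0);print("side",C2)
for p in hs:
    v=p-C2;print(p.round(1),np.hypot(*v).round(1),np.degrees(np.arctan2(v[1],v[0])).round(1))
# proj small dots
ht=(387.2,210.4)
print("rod top z150 from top",plane("top",ht,150)[:2])
bs=blue(s,(170,225,215,285))
for r in range(230,246):
    q=bs[bs[:,1]==r][:,0]; print(r,q.min(),q.max(),end=' ; ')
for x,y in((188.4,232.0),(188.4,232.5)): print(plane("side",(x,y),150)[:2],tri((x,y),ht))
# holder foot centre top
for n,c in (("top",(350+144*1.15/6,185+171*1.15/6)),("side",(160+ (656-478.3)*1.15/6, 225+226*1.15/6))): print(n,c,plane(n,c,5))
# holder post top
print(plane("top",(350+178*1.15/6,185+150*1.15/6),100))
E
```

```text
[619.1 -48.1] 56.6 -27.8
[573.  -75.8] 54.2 -85.8
[525.5 -48.8] 51.2 -148.1
[523.8   3.6] 51.8 150.8
[571.4  31.6] 53.3 87.4
[618.3   4.9] 56.0 28.3
[571.84394869 -22.10674031]
side [572.78246399 -23.09938349]
[524.8   2.1] 54.2 152.3
[570.3  29.7] 52.9 92.7
[618.8   5.9] 54.4 32.2
[621.1 -48.8] 54.7 -28.0
[575.1 -76.7] 53.6 -87.5
[526.5 -50.9] 54.0 -149.0
rod top z150 from top [ 519.02077756 -320.82991442]
230 187 189 ; 231 185 191 ; 232 185 191 ; 233 185 191 ; 234 185 191 ; 235 185 191 ; 236 185 192 ; 237 185 192 ; 238 185 192 ; 239 186 192 ; 240 186 192 ; 241 186 192 ; 242 186 192 ; 243 187 192 ; 244 188 191 ; 245 189 190 ; [ 522.64237917 -321.72928641] (array([ 519.64268541, -321.16389223,  147.11437268]), np.float64(0.8172018094496398))
[ 524.3292728  -322.50642543] (array([ 519.88903308, -321.5016749 ,  145.62043824]), np.float64(0.8817258767816013))
top (377.6, 217.775) [ 517.36978959 -325.21152246    5.        ]
side (194.05916666666667, 268.31666666666666) [ 523.41735917 -323.00179558    5.        ]
[ 516.55768794 -323.649368    100.        ]
```

```bash
python3 -m handwheel '[[[0,0,0,-0.1],[0,0,0,-0.1],[0,0,0,-0.06],[0,0,0,0]]]' 80 25; python3 - <<'E'
from rig import ctrl
import numpy as np
s=ctrl.observe();R=s['orientation'];print(s['tcp_pos'],R, R.T@(np.array([520.5,-321.5,350])-s['tcp_pos']))
E
```

```text
time: 0.43
tcp_pos: [145.5, -504.0, 402.4]
orientation: [[0.525, -0.001, 0.851], [-0.851, 0.005, 0.525], [-0.005, -1.0, 0.002]]
ft_force: [-0.5, 0.0, -0.1]
width: 0.871
[ 145.46296386 -503.98877818  402.40070192] [[ 5.24671466e-01 -6.85573369e-04  8.51304518e-01]
 [-8.51290750e-01  5.32149357e-03  5.24667266e-01]
 [-4.88990943e-03 -9.99985606e-01  2.20841357e-03]] [ 41.67645747  53.11394511 414.90088928]
```

```bash
python3 -m handwheel '[[[4,0,35,0],[4,0,38,0],[4,0,38,0],[4,0,38,0],[4,0,38,0],[4,0,38,0],[4,0,38,0],[4,0,38,0],[4,0,38,0],[3,0,35,0],[3,0,20,0]]]'; cat >d.py <<'E'
import sys,numpy as np
from rig import ctrl
s=ctrl.observe();R=s['orientation'];p=np.array([float(v) for v in sys.argv[1:4]])
print("t",s['time'],"tcp",s['tcp_pos'].round(1),"grasp",(s['tcp_pos']+159*R[:,1]).round(1),"F",s['ft_force'].round(1),"w",round(s['width']*91.8,1))
print("az",np.degrees(np.arctan2(R[1,2],R[0,2])).round(2),"ydir",R[:,1].round(4),"Rz2",R[2].round(4))
print("tool delta grasp->target",(R.T@(p-s['tcp_pos']-159*R[:,1])).round(1))
E
python3 d.py 520.5 -321.5 127
```

```text
time: 1.35
tcp_pos: [516.4, -332.5, 398.8]
orientation: [[0.493, -0.005, 0.87], [-0.87, 0.009, 0.493], [-0.01, -1.0, 0.0]]
ft_force: [0.2, -0.0, -0.9]
width: 0.872
t 1.35 tcp [ 516.4 -332.5  398.8] grasp [ 515.6 -331.   239.8] F [ 0.2 -0.  -0.9] w 80.0
az 29.54 ydir [-0.005   0.009  -0.9999] Rz2 [-1.020e-02 -9.999e-01  1.000e-04]
tool delta grasp->target [ -4.7 112.9   9. ]
```

```bash
python3 -m handwheel '[[[-4,20,7,-0.03],[-1,20,3,0],[0,18,0,0],[0,6,0,0],[0,0,0,0]]]'; python3 d.py 520.5 -321.5 127; python3 - <<'E'
from h import *
from rig import camera
o=[]
for n in("top","side"):
    im=camera(n)[:,:,::-1];cv2.imwrite(f"pics/{n}1.png",im)
    u,v=proj(n,(520,-321,140)).astype(int)
    o.append(cv2.resize(im[v-40:v+40,u-50:u+50],(400,320),interpolation=cv2.INTER_CUBIC))
cv2.imwrite("pics/c4.png",np.hstack(o))
E
```

```text
time: 1.77
tcp_pos: [528.5, -317.3, 331.1]
orientation: [[0.519, -0.004, 0.855], [-0.855, 0.01, 0.519], [-0.01, -1.0, 0.002]]
ft_force: [0.2, -0.3, 0.5]
width: 0.871
t 1.7667 tcp [ 528.5 -317.3  331.1] grasp [ 527.9 -315.8  172.1] F [ 0.2 -0.3  0.5] w 80.0
az 31.25 ydir [-0.0038  0.0097 -0.9999] Rz2 [-0.0103 -0.9999  0.0018]
tool delta grasp->target [ 1.5 45.1 -9.4]
```

View pics/c4.png

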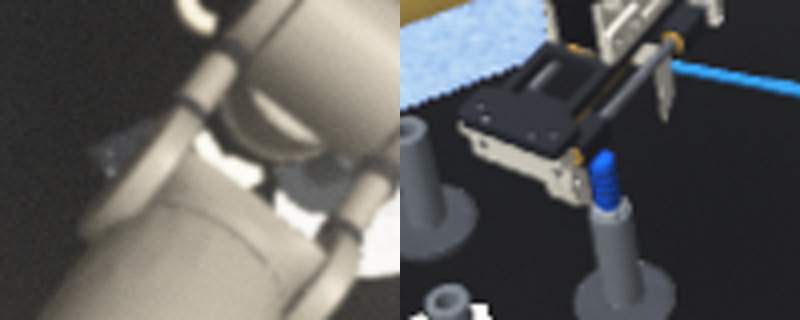

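```bash
python3 -m handwheel '[[[1,3,-7,0],[0,6,-2,0],[0,10,0,0],[0,10,0,0],[0,8,0,0],[0,3,0,0],[0,0,0,0]]]'; python3 d.py 520.5 -321.5 127
```

```text
time: 2.45
tcp_pos: [519.8, -325.9, 292.8]
orientation: [[0.515, 0.003, 0.857], [-0.857, 0.004, 0.515], [-0.001, -1.0, 0.005]]
ft_force: [0.5, 0.6, -0.6]
width: 0.867
t 2.45 tcp [ 519.8 -325.9  292.8] grasp [ 520.3 -325.4  133.8] F [ 0.5  0.6 -0.6] w 79.6
az 30.98 ydir [ 0.0034  0.0035 -1.    ] Rz2 [-0.0012 -1.      0.0048]
tool delta grasp->target [-3.2  6.9  2.1]
```

```bash
python3 -m handwheel '[[[-3,5,2,0],[0,2,0,0],[0,0,0,0]]]'; python3 d.py 520.5 -321.5 127; python3 - <<'E'
from h import *
from rig import camera
o=[]
for n in("side",):
    im=camera(n)[:,:,::-1];cv2.imwrite(f"pics/{n}2.png",im)
    u,v=proj(n,(520,-321,140)).astype(int)
    o.append(cv2.resize(im[v-40:v+40,u-50:u+50],(600,480),interpolation=cv2.INTER_CUBIC))
cv2.imwrite("pics/c5.png",np.hstack(o))
E
```

```text
time: 2.7
tcp_pos: [520.1, -321.8, 284.8]
orientation: [[0.515, 0.003, 0.857], [-0.857, 0.004, 0.515], [-0.002, -1.0, 0.005]]
ft_force: [0.2, -0.0, -0.3]
width: 0.873
t 2.7 tcp [ 520.1 -321.8  284.8] grasp [ 520.6 -321.2  125.8] F [ 0.2 -0.  -0.3] w 80.1
az 30.99 ydir [ 0.003  0.004 -1.   ] Rz2 [-0.0019 -1.      0.0046]
tool delta grasp->target [ 0.2 -1.2 -0.3]
```

View pics/c5.png

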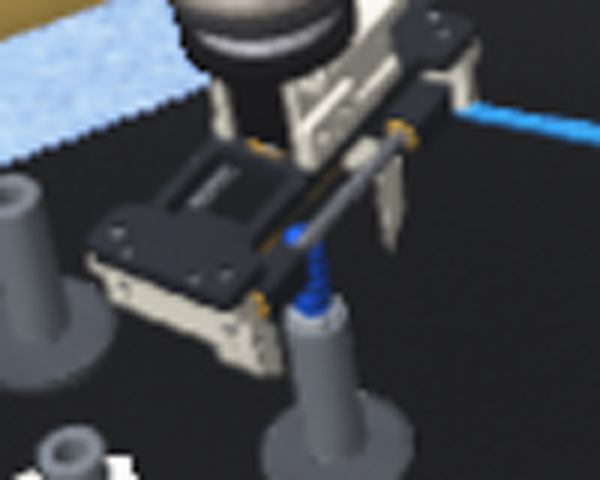

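```bash
python3 -m handwheel '[[[0,0,0,0],[0,0,0,0],[0,0,0,0],[0,0,0,0],[0,0,0,0],[0,0,0,0],[0,0,0,0]]]' 5 25; python3 d.py 520.5 -321.5 127
```

```text
time: 3.33
tcp_pos: [520.6, -321.8, 286.3]
orientation: [[0.515, 0.005, 0.857], [-0.857, 0.002, 0.515], [0.001, -1.0, 0.006]]
ft_force: [0.5, -0.0, -0.4]
width: 0.414
t 3.3333 tcp [ 520.6 -321.8  286.3] grasp [ 521.4 -321.5  127.4] F [ 0.5 -0.  -0.4] w 38.0
az 31.01 ydir [ 0.0052  0.0023 -1.    ] Rz2 [ 7.0e-04 -1.0e+00  5.6e-03]
tool delta grasp->target [-0.5  0.3 -0.8]
```

```bash
python3 -m handwheel '[[[0,0,0,0],[0,0,0,0],[0,0,0,0],[0,0,0,0],[0,0,0,0]]]' 5 25; python3 d.py 520.5 -321.5 127
```

```text
time: 3.75
tcp_pos: [520.6, -321.9, 286.4]
orientation: [[0.515, 0.005, 0.857], [-0.857, 0.002, 0.515], [0.001, -1.0, 0.006]]
ft_force: [0.5, -0.5, 0.5]
width: 0.188
t 3.75 tcp [ 520.6 -321.9  286.4] grasp [ 521.5 -321.6  127.4] F [ 0.5 -0.5  0.5] w 17.2
az 31.01 ydir [ 0.0054  0.0022 -1.    ] Rz2 [ 9.0e-04 -1.0e+00  5.7e-03]
tool delta grasp->target [-0.6  0.4 -0.8]
```

```bash
python3 -m handwheel '[[[0,-10,0,0],[0,-20,0,0],[0,-20,0,0],[0,-14,0,0],[0,-3,0,0],[0,0,0,0]]]'; python3 d.py 521 -321.5 202
```

```text
time: 4.25
tcp_pos: [520.1, -321.9, 357.6]
orientation: [[0.515, 0.004, 0.857], [-0.857, 0.004, 0.515], [-0.001, -1.0, 0.005]]
ft_force: [0.0, 0.1, -0.2]
width: 0.191
t 4.25 tcp [ 520.1 -321.9  357.6] grasp [ 520.7 -321.3  198.6] F [ 0.   0.1 -0.2] w 17.5
az 31.01 ydir [ 0.0039  0.0035 -1.    ] Rz2 [-0.001  -1.      0.0052]
tool delta grasp->target [ 0.3 -3.4  0.2]
```

```bash
python3 -m handwheel '[[[0,-5,0,0],[0,0,-5,0],[0,0,-7,0],[0,1,-7,0],[0,2,-7,0],[0,2,-7,0],[0,0,0,0]]]'; python3 d.py 521 -321.5 205; python3 - <<'E'
from h import *
from rig import camera
o=[]
for n in("side",):
    im=camera(n)[:,:,::-1];cv2.imwrite(f"pics/{n}3.png",im)
    u,v=proj(n,(500,-335,140)).astype(int)
    o.append(cv2.resize(im[v-50:v+40,u-50:u+50],(600,540),interpolation=cv2.INTER_CUBIC))
cv2.imwrite("pics/c6.png",np.hstack(o))
E
```

```text
time: 4.83
tcp_pos: [490.1, -339.6, 356.2]
orientation: [[0.515, 0.008, 0.857], [-0.857, 0.006, 0.515], [-0.001, -1.0, 0.01]]
ft_force: [3.7, 0.6, 0.6]
width: 0.193
t 4.8333 tcp [ 490.1 -339.6  356.2] grasp [ 491.4 -338.7  197.2] F [3.7 0.6 0.6] w 17.7
az 31.03 ydir [ 0.0084  0.0058 -0.9999] Rz2 [-6.000e-04 -9.999e-01  1.020e-02]
tool delta grasp->target [ 0.5 -7.4 34.3]
```

View pics/c6.png

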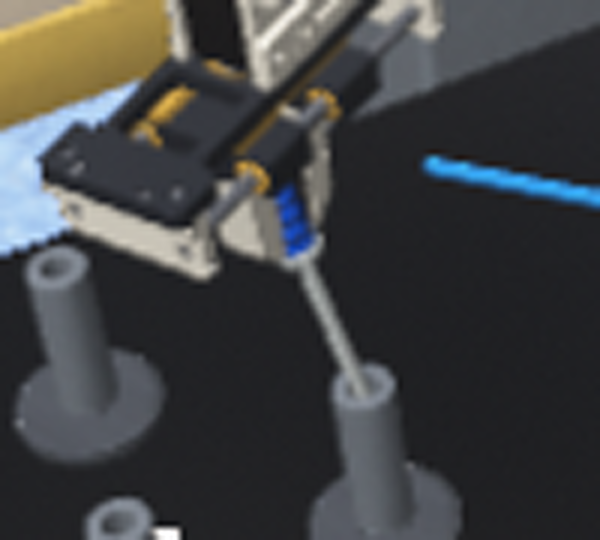

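```bash
python3 -m handwheel '[[[0,2,-6,0],[0,3,-6,0],[0,3,-6,0],[0,2,-4,0],[0,0,0,0]]]'; python3 d.py 521 -321.5 205; python3 - <<'E'
from h import *
from rig import camera
o=[]
for n in("side",):
    im=camera(n)[:,:,::-1];cv2.imwrite(f"pics/{n}4.png",im)
    u,v=proj(n,(490,-335,140)).astype(int)
    o.append(cv2.resize(im[v-50:v+40,u-50:u+50],(600,540),interpolation=cv2.INTER_CUBIC))
cv2.imwrite("pics/c7.png",np.hstack(o))
E
```

```text
time: 5.3
tcp_pos: [469.5, -352.0, 344.9]
orientation: [[0.515, 0.008, 0.857], [-0.857, 0.006, 0.515], [-0.001, -1.0, 0.01]]
ft_force: [2.8, 1.1, 1.8]
width: 0.188
t 5.3 tcp [ 469.5 -352.   344.9] grasp [ 470.7 -351.1  186. ] F [2.8 1.1 1.8] w 17.3
az 31.02 ydir [ 0.0079  0.0057 -1.    ] Rz2 [-9.0e-04 -1.0e+00  9.7e-03]
tool delta grasp->target [  0.5 -18.5  58.5]
```

View pics/c7.png

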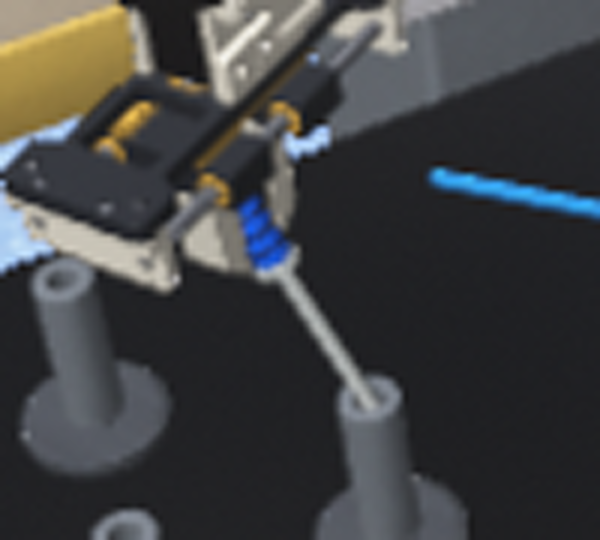

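```bash
python3 -m handwheel '[[[0,-6,-3,0],[0,-12,-6,0],[0,-20,0,0],[0,-20,0,0],[0,-12,0,0],[0,-2,0,0],[0,0,0,0]]]'; python3 d.py 525 -50 258; python3 - <<'E'
from h import *
from rig import camera
o=[]
for n in("side","top"):
    im=camera(n)[:,:,::-1];cv2.imwrite(f"pics/{n}5.png",im)
    u,v=proj(n,(490,-335,210)).astype(int);print(n,u,v)
    o.append(cv2.resize(im[v-40:v+40,u-40:u+40],(400,400),interpolation=cv2.INTER_CUBIC))
cv2.imwrite("pics/c8.png",np.hstack(o))
E
```

```text
time: 5.93
tcp_pos: [457.7, -358.3, 421.6]
orientation: [[0.516, -0.003, 0.857], [-0.857, 0.007, 0.516], [-0.008, -1.0, 0.001]]
ft_force: [-0.4, -0.6, -0.8]
width: 0.189
t 5.9333 tcp [ 457.7 -358.3  421.6] grasp [ 457.3 -357.2  262.6] F [-0.4 -0.6 -0.8] w 17.4
az 31.04 ydir [-0.0027  0.0073 -1.    ] Rz2 [-0.0077 -1.      0.0014]
tool delta grasp->target [-228.2    6.7  216.4]
side 175 210
top 397 217
```

View pics/c8.png

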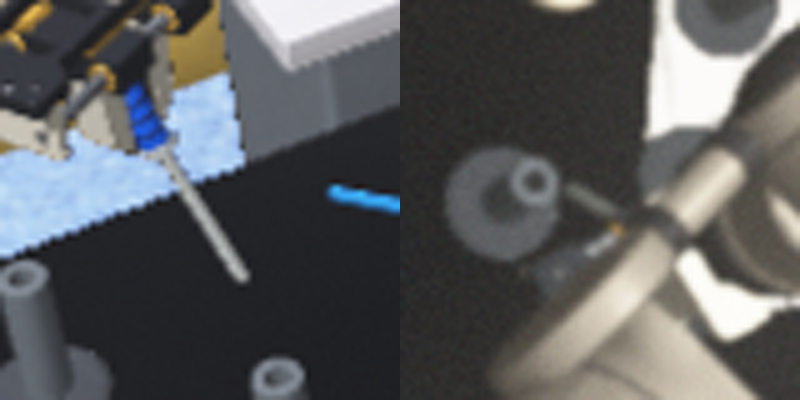

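```bash
python3 - <<'E'
from h import *
tip,e=tri((182.8,224.3),(391.2,214.2));print(tip,e)
g=np.array([457.3,-357.2,262.6]);v=g-tip;print(v,np.linalg.norm(v),np.degrees(np.arctan2(np.hypot(v[0],v[1]),v[2])),np.degrees(np.arctan2(v[1],v[0])))
print("holder",plane("top",(384.2-.4,213.4-.4),100))
# predicted pixels of tip for theta
for th in(28,31,34):
    t=np.radians(th);P=g+112*np.array([np.sin(t)*.857,np.sin(t)*.515,-np.cos(t)]);print(th,P,proj("side",P),proj("top",P))
E
```

```text
[ 505.55213568 -327.69090273  167.32701761] 0.06134715742672355
[-48.25213568 -29.50909727  95.27298239] 110.79709650134288 30.696102907224972 -148.55169376689472
holder [ 518.80922439 -322.75671163  100.        ]
28 [ 502.36175848 -330.12088026  163.7098696 ] [181.6273774  224.89113774] [391.7747475 215.5074692]
31 [ 506.73541458 -327.49260384  166.59726232] [183.10274359 224.73870738] [391.06494055 213.8278475 ]
34 [ 510.97357165 -324.94575333  169.74779187] [184.52330213 224.49499318] [390.40578946 212.17668026]
```

```bash
python3 -m handwheel '[[[-12,0,8,0],[-23,0,15,0],[-23,0,15,0],[-23,0,15,0],[-23,0,15,0],[-23,0,15,0],[-23,0,15,0],[-23,0,15,0],[-23,0,15,0],[-18,0,11,0],[-9,0,5,0],[0,0,0,0]]]'; python3 d.py 464.7 -87.5 247.3
```

```text
time: 7.03
tcp_pos: [462.3, -82.5, 410.3]
orientation: [[0.513, -0.029, 0.858], [-0.858, 0.019, 0.513], [-0.032, -0.999, -0.015]]
ft_force: [-0.4, 0.1, -0.9]
width: 0.187
t 7.0333 tcp [462.3 -82.5 410.3] grasp [457.7 -79.4 251.4] F [-0.4  0.1 -0.9] w 17.1
az 30.9 ydir [-0.0291  0.0193 -0.9994] Rz2 [-0.0315 -0.9994 -0.015 ]
tool delta grasp->target [10.6  3.7  1.9]
```

```bash
python3 -m handwheel '[[[5,1,1,0],[5,1,1,0],[0,0,0,0]]]'; python3 d.py 464.7 -87.5 247.3; python3 - <<'E'
from h import *
from rig import camera
o=[]
for n in("side","top"):
    im=camera(n)[:,:,::-1];cv2.imwrite(f"pics/{n}6.png",im)
    u,v=proj(n,(515,-55,150)).astype(int);print(n,u,v)
    o.append(cv2.resize(im[v-40:v+40,u-40:u+40],(400,400),interpolation=cv2.INTER_CUBIC))
cv2.imwrite("pics/c9.png",np.hstack(o))
E
```

```text
time: 7.28
tcp_pos: [469.7, -92.2, 406.8]
orientation: [[0.514, -0.031, 0.858], [-0.857, 0.018, 0.514], [-0.032, -0.999, -0.017]]
ft_force: [-0.6, -0.5, -0.9]
width: 0.191
t 7.2833 tcp [469.7 -92.2 406.8] grasp [464.8 -89.3 247.9] F [-0.6 -0.5 -0.9] w 17.6
az 30.95 ydir [-0.0308  0.0183 -0.9994] Rz2 [-0.0315 -0.9994 -0.017 ]
tool delta grasp->target [-1.6  0.6  0.8]
side 273 195
top 294 210
```

View pics/c9.png

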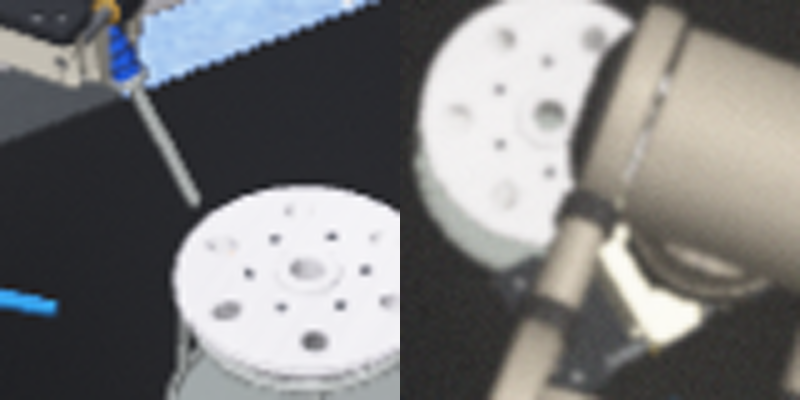

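```bash
cat >tip.py <<'E'
from h import *
from rig import ctrl
import sys
th=np.radians(float(sys.argv[1]) if len(sys.argv)>1 else 30.8)
s=ctrl.observe();R=s['orientation'];g=s['tcp_pos']+159*R[:,1]
d=np.sin(th)*R[:,2]+np.cos(th)*R[:,1];tip=g+112*d
B=np.array([526.5,-50.2,125]);az=np.radians(-148.7);r=np.array([np.cos(az),np.sin(az),0])
zb=.5*r+np.array([0,0,.8660254]);yb=np.cross(zb,r);yb/=np.linalg.norm(yb);xb=np.cross(yb,zb)
Rb=np.c_[xb,yb,zb]
print("tip",tip.round(1),"px",proj("side",tip).round(1),"in bore frame",(Rb.T@(tip-B)).round(1),"dir err",(Rb.T@d).round(3))
print("bore px",proj("side",B).round(1),"z axis in tool",(R.T@zb).round(3),"F bore",(Rb.T@s['ft_force']).round(1),"F",s['ft_force'].round(1),"t",round(s['time'],2),"w",(s['width']*91.8).round(1))
print("lateral fix, tool axes:",(R.T@(-Rb[:,:2]@(Rb.T@(tip-B))[:2])).round(1))
E
python3 tip.py
```

```text
tip [510.6 -57.6 150.9] px [271.7 194.2] in bore frame [ 2.2 -1.9 31.2] dir err [ 0.003 -0.024 -1.   ]Traceback (most recent call last):
  File "tip.py", line 11, in <module>
    print("bore px",proj("side",B).round(1),"z axis in tool",(R.T@zb).round(3),"F bore",(Rb.T@s['ft_force']).round(1),"F",s['ft_force'].round(1),"t",round(s['time'],2),"w",(s['width']*91.8).round(1))
                                                                                                                                                                            ^^^^^^^^^^^^^^^^^^^^^^^
AttributeError: 'float' object has no attribute 'round'
```

```bash
sed -i "s/(s\['width'\]\*91.8).round(1)/round(float(s['width'])*91.8,1)/" tip.py; python3 tip.py
```

```text
tip [510.6 -57.6 150.9] px [271.7 194.2] in bore frame [ 2.2 -1.9 31.2] dir err [ 0.003 -0.024 -1.   ]
bore px [276.9 203.2] z axis in tool [-0.024 -0.857 -0.515] F bore [-0.6  0.3  0.3] F [ 0.5 -0.1  0.5] t 7.38 w 17.4
lateral fix, tool axes: [ 1.8 -1.2  1.9]
```

```bash
python3 -m handwheel '[[[1,5,5,0],[1,6,4,0],[0,5,3,0],[0,2,1,0],[0,0,0,0]]]'; python3 tip.py;  python3 - <<'E'
from h import *
from rig import camera
o=[]
for n in("side",):
    im=camera(n)[:,:,::-1];cv2.imwrite(f"pics/{n}7.png",im)
    u,v=proj(n,(525,-50,135)).astype(int);print(n,u,v)
    o.append(cv2.resize(im[v-25:v+25,u-25:u+25],(500,500),interpolation=cv2.INTER_CUBIC))
cv2.imwrite("pics/c10.png",np.hstack(o))
E
```

```text
time: 7.8
tcp_pos: [482.3, -88.2, 386.0]
orientation: [[0.51, -0.032, 0.86], [-0.86, 0.019, 0.51], [-0.033, -0.999, -0.018]]
ft_force: [-0.3, -0.6, -0.7]
width: 0.191
tip [523.5 -54.1 130. ] px [275.2 201.8] in bore frame [1.5 1.8 6.6] dir err [ 0.003 -0.023 -1.   ]
bore px [276.9 203.2] z axis in tool [-0.023 -0.857 -0.515] F bore [ 0.9  0.3 -0.3] F [-0.3 -0.6 -0.7] t 7.8 w 17.6
lateral fix, tool axes: [-1.8 -0.7  1.3]
side 276 200
```

View pics/c10.png

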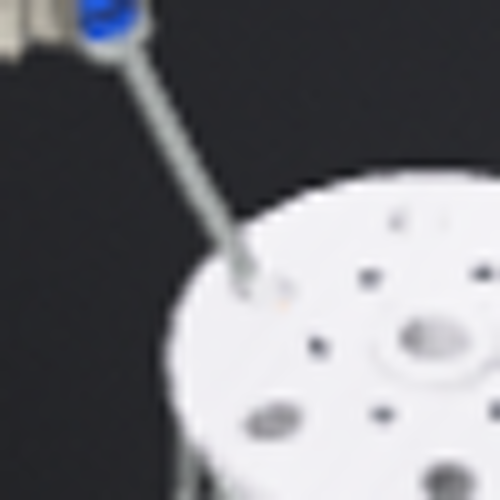

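```bash
python3 -m handwheel '[[[-2,-1,1,0],[0,4,3,0],[0,4,2,0],[0,0,0,0]]]'; python3 tip.py;  python3 - <<'E'
from h import *
from rig import camera
o=[]
for n in("side",):
    im=camera(n)[:,:,::-1];cv2.imwrite(f"pics/{n}8.png",im)
    u,v=proj(n,(525,-50,135)).astype(int);print(n,u,v)
    o.append(cv2.resize(im[v-25:v+25,u-25:u+25],(500,500),interpolation=cv2.INTER_CUBIC))
cv2.imwrite("pics/c11.png",np.hstack(o))
E
```

```text
time: 8.18
tcp_pos: [486.4, -82.6, 379.0]
orientation: [[0.51, -0.031, 0.86], [-0.859, 0.019, 0.511], [-0.032, -0.999, -0.017]]
ft_force: [-0.7, 0.8, -0.3]
width: 0.187
tip [527.8 -48.5 123. ] px [277.7 203.8] in bore frame [-0.7 -0.7 -2.7] dir err [ 0.003 -0.022 -1.   ]
bore px [276.9 203.2] z axis in tool [-0.022 -0.857 -0.515] F bore [ 0.3 -1.  -0.2] F [-0.7  0.8 -0.3] t 8.18 w 17.2
lateral fix, tool axes: [ 0.8  0.3 -0.6]
side 276 200
```

View pics/c11.png

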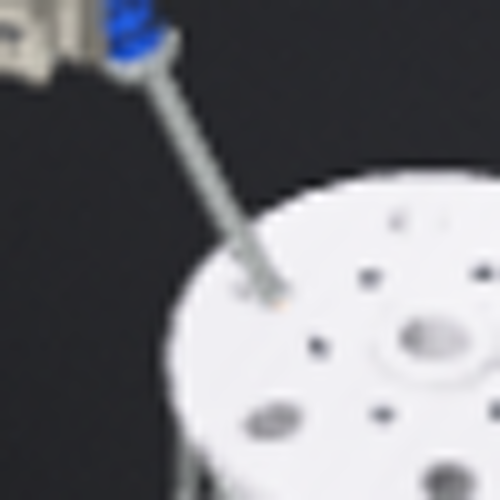

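```bash
python3 -m handwheel '[[[0,3,1,0],[0,3,2,0],[0,0,0,0]]]'; python3 tip.py; python3 -m handwheel '[[[0,3,2,0],[0,3,2,0],[0,0,0,0]]]' - 40; python3 tip.py
```

```text
time: 8.48
tcp_pos: [489.0, -80.9, 373.1]
orientation: [[0.51, -0.03, 0.859], [-0.859, 0.018, 0.511], [-0.031, -0.999, -0.017]]
ft_force: [-0.3, -0.0, -0.1]
width: 0.191
tip [530.6 -47.  117.1] px [278.6 205.7] in bore frame [-0.5 -0.6 -9.4] dir err [ 0.002 -0.022 -1.   ]
bore px [276.9 203.2] z axis in tool [-0.022 -0.857 -0.514] F bore [ 0.3 -0.1  0. ] F [-0.3 -0.  -0.1] t 8.48 w 17.5
lateral fix, tool axes: [ 0.6  0.2 -0.4]
time: 8.73
tcp_pos: [492.0, -79.2, 368.3]
orientation: [[0.51, -0.03, 0.859], [-0.859, 0.016, 0.511], [-0.029, -0.999, -0.018]]
ft_force: [-0.1, 0.1, -0.6]
width: 0.187
tip [533.6 -45.9 112.2] px [279.5 207.4] in bore frame [ -0.8   0.1 -15.2] dir err [ 0.003 -0.02  -1.   ]
bore px [276.9 203.2] z axis in tool [-0.02  -0.857 -0.515] F bore [ 0.4 -0.1 -0.5] F [-0.1  0.1 -0.6] t 8.73 w 17.2
lateral fix, tool axes: [-0.   0.4 -0.7]
```

```bash
python3 -m handwheel '[[[0,3,2,0],[0,3,1,0],[0,0,0,0]]]'; python3 tip.py
```

```text
time: 8.98
tcp_pos: [494.3, -78.0, 363.3]
orientation: [[0.511, -0.03, 0.859], [-0.859, 0.014, 0.511], [-0.027, -0.999, -0.018]]
ft_force: [0.6, -0.4, -0.8]
width: 0.189
tip [536.  -45.2 107.2] px [280.2 209. ] in bore frame [ -0.4   0.7 -20.8] dir err [ 0.004 -0.018 -1.   ]
bore px [276.9 203.2] z axis in tool [-0.018 -0.857 -0.516] F bore [ 0.1  0.7 -0.9] F [ 0.6 -0.4 -0.8] t 8.98 w 17.4
lateral fix, tool axes: [-0.6  0.2 -0.3]
```

```bash
python3 -m handwheel '[[[0,3,2,0],[0,3,2,0],[0,0,0,0]]]' - 50; python3 tip.py; python3 - <<'E'
from h import *
from rig import camera
im=camera("side")[:,:,::-1];cv2.imwrite(f"pics/side9.png",im)
u,v=proj("side",(535,-45,110)).astype(int)
cv2.imwrite("pics/c13.png",cv2.resize(im[v-45:v+55,u-40:u+60],(600,600),interpolation=cv2.INTER_CUBIC))
E
```

```text
time: 9.23
tcp_pos: [497.3, -76.0, 357.7]
orientation: [[0.511, -0.03, 0.859], [-0.859, 0.012, 0.511], [-0.026, -0.999, -0.02]]
ft_force: [-0.8, 0.0, 0.1]
width: 0.189
tip [538.9 -43.6 101.5] px [281.1 210.8] in bore frame [ -0.4   0.8 -27.4] dir err [ 0.005 -0.018 -1.   ]
bore px [276.9 203.2] z axis in tool [-0.018 -0.856 -0.517] F bore [ 0.5 -0.4  0.4] F [-0.8  0.   0.1] t 9.23 w 17.4
lateral fix, tool axes: [-0.8  0.2 -0.3]
```

View pics/c13.png

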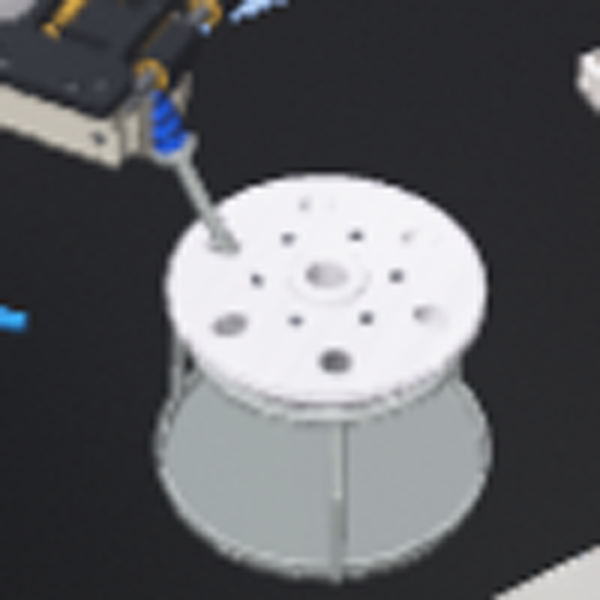

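```bash
python3 -m handwheel '[[[0,3,2,0],[0,3,2,0],[0,3,2,0],[0,0,0,0]]]' - 50; python3 tip.py
```

```text
time: 9.62
tcp_pos: [502.9, -72.5, 347.4]
orientation: [[0.51, -0.03, 0.859], [-0.86, 0.013, 0.511], [-0.026, -0.999, -0.019]]
ft_force: [-0.4, -0.9, -0.2]
width: 0.182
tip [544.6 -39.9  91.2] px [283.3 214.1] in bore frame [ -1.2   0.6 -39.7] dir err [ 0.005 -0.018 -1.   ]
bore px [276.9 203.2] z axis in tool [-0.017 -0.856 -0.516] F bore [0.9 0.5 0.2] F [-0.4 -0.9 -0.2] t 9.62 w 16.7
lateral fix, tool axes: [-0.6  0.6 -1. ]
```

```bash
python3 -m handwheel '[[[0,3,2,0],[0,3,1,0],[0,3,2,0],[0,0,0,0]]]' ; python3 tip.py; python3 - <<'E'
from h import *
from rig import camera
im=camera("side")[:,:,::-1];cv2.imwrite(f"pics/side10.png",im)
u,v=proj("side",(535,-45,110)).astype(int)
cv2.imwrite("pics/c14.png",cv2.resize(im[v-45:v+55,u-40:u+60],(600,600),interpolation=cv2.INTER_CUBIC))
E
```

```text
time: 9.95
tcp_pos: [507.5, -69.3, 336.5]
orientation: [[0.51, -0.03, 0.859], [-0.859, 0.014, 0.511], [-0.027, -0.999, -0.019]]
ft_force: [-0.5, 0.5, -0.0]
width: 0.184
tip [549.1 -36.5  80.3] px [285.1 217.3] in bore frame [ -0.5  -0.  -51.9] dir err [ 0.005 -0.019 -1.   ]
bore px [276.9 203.2] z axis in tool [-0.018 -0.856 -0.517] F bore [ 0.2 -0.7  0.1] F [-0.5  0.5 -0. ] t 9.95 w 16.9
lateral fix, tool axes: [ 0.   0.3 -0.4]
```

View pics/c14.png

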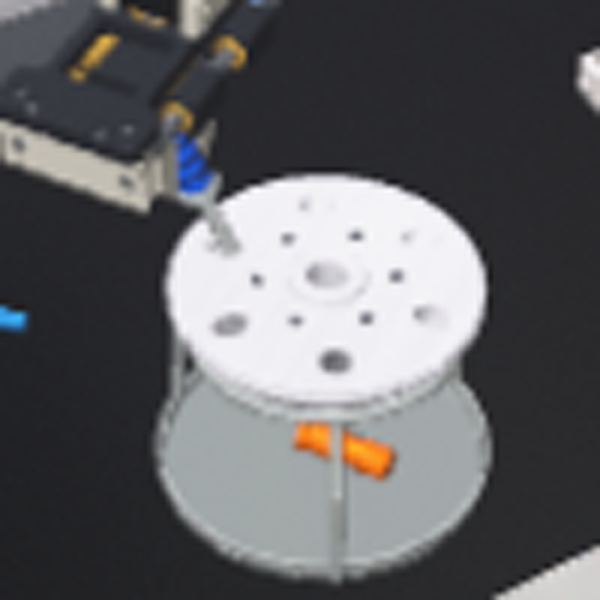

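```bash
python3 -m handwheel '[[[0,-5,-3,0],[0,-9,-5,0],[0,-10,-6,0],[0,-10,-6,0],[0,-10,-6,0],[0,0,0,0]]]' - 25; python3 tip.py
```

```text
time: 10.5
tcp_pos: [484.2, -84.7, 387.0]
orientation: [[0.511, -0.029, 0.859], [-0.859, 0.012, 0.511], [-0.025, -1.0, -0.018]]
ft_force: [0.2, 0.0, -0.9]
width: 0.189
tip [526.1 -52.2 130.9] px [276.3 201.9] in bore frame [-1.8  1.5  5.8] dir err [ 0.004 -0.017 -1.   ]
bore px [276.9 203.2] z axis in tool [-0.017 -0.857 -0.516] F bore [ 0.3  0.1 -0.9] F [ 0.2  0.  -0.9] t 10.5 w 17.3
lateral fix, tool axes: [-1.5  1.  -1.6]
```

```bash
python3 -m handwheel '[[[0,-10,-6,0],[0,-15,-8,0],[0,-12,-4,0],[0,0,0,0]]]'; python3 tip.py; python3 d.py 459 -355 259; python3 - <<'E'
from h import *
from rig import camera
im=camera("side")[:,:,::-1];cv2.imwrite(f"pics/side11.png",im)
u,v=proj("side",(515,-60,150)).astype(int);print(u,v)
cv2.imwrite("pics/c15.png",cv2.resize(im[v-45:v+55,u-50:u+50],(600,600),interpolation=cv2.INTER_CUBIC))
x0,y0,x1,y1=260,220,330,290
m=cv2.inRange(cv2.cvtColor(im[y0:y1,x0:x1],cv2.COLOR_BGR2HSV),(5,120,120),(20,255,255));M=cv2.moments(m,True);p=(M['m10']/M['m00']+x0,M['m01']/M['m00']+y0)
P=plane("side",p,16);print(p,M['m00'],P,np.hypot(P[0]-572,P[1]+22.5))
E
```

```text
time: 10.83
tcp_pos: [467.6, -95.6, 428.9]
orientation: [[0.51, -0.027, 0.86], [-0.86, 0.012, 0.511], [-0.023, -1.0, -0.017]]
ft_force: [0.9, 0.6, -0.7]
width: 0.188
tip [510.1 -63.3 172.8] px [269.8 189. ] in bore frame [-5.9  2.7 51.9] dir err [ 0.003 -0.015 -1.   ]
bore px [276.9 203.2] z axis in tool [-0.015 -0.857 -0.515] F bore [-0.6 -0.  -1.2] F [ 0.9  0.6 -0.7] t 10.83 w 17.3
lateral fix, tool axes: [-2.6  3.1 -5.1]
t 10.8333 tcp [467.6 -95.6 428.9] grasp [463.4 -93.7 270. ] F [ 0.9  0.6 -0.7] w 17.3
az 30.71 ydir [-0.0266  0.0115 -0.9996] Rz2 [-0.0235 -0.9996 -0.0169]
tool delta grasp->target [ 222.7    8.1 -137. ]
271 195
(297.7323943661972, 237.56338028169014) 71.0 [585.92341944 -14.79791695  16.        ] 15.911746986949257
```

View pics/c15.png

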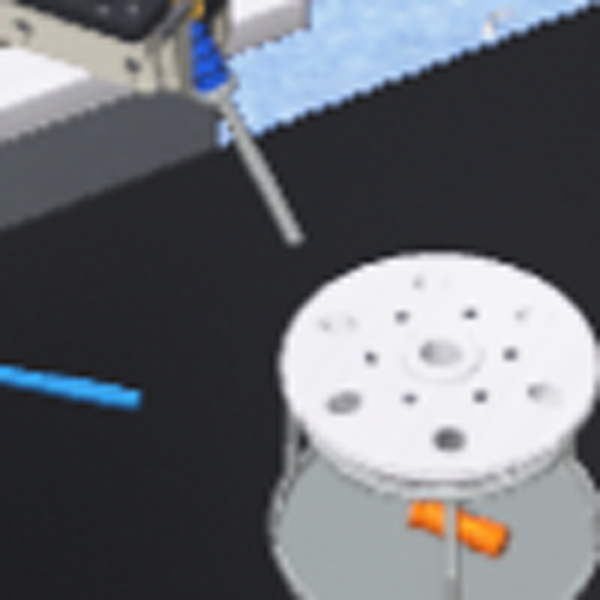

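```bash
python3 -m handwheel '[[[12,0,-7,0],[23,0,-12,0],[23,0,-12,0],[23,0,-12,0],[23,0,-12,0],[23,0,-12,0],[23,0,-12,0],[23,0,-13,0],[23,0,-13,0],[18,0,-10,0],[9,0,-6,0],[0,0,0,0]]]'; sed -i 's/^print("bore px/H=np.array([520.5,-321.8,100]);print("tip-hole world",(tip-H).round(1),"fix in tool",(R.T@(H-tip)).round(1),"th world",np.degrees(np.arccos(-d[2])).round(1))\n&/' tip.py; python3 tip.py; python3 d.py 0 0 0
```

```text
time: 11.88
tcp_pos: [477.4, -358.5, 414.0]
orientation: [[0.514, -0.036, 0.857], [-0.857, 0.022, 0.515], [-0.038, -0.999, -0.02]]
ft_force: [-0.6, -0.6, 0.0]
width: 0.19
tip [ 517.3 -323.4  157.9] px [186.6 228.9] in bore frame [113.3 228.7 103.4] dir err [ 0.006 -0.029 -1.   ]
tip-hole world [-3.2 -1.6 57.9] fix in tool [ 2.4 57.8  4.8] th world 29.7
bore px [276.9 203.2] z axis in tool [-0.029 -0.855 -0.517] F bore [0.7 0.2 0.4] F [-0.6 -0.6  0. ] t 11.88 w 17.4
lateral fix, tool axes: [-231.2  -49.9   95.7]
t 11.8833 tcp [ 477.4 -358.5  414. ] grasp [ 471.6 -355.   255.2] F [-0.6 -0.6  0. ] w 17.4
az 30.98 ydir [-0.0365  0.0219 -0.9991] Rz2 [-0.0375 -0.9991 -0.02  ]
tool delta grasp->target [-537.   279.9 -216.5]
```

```bash
python3 -m handwheel '[[[1,8,2,0],[1,12,2,0],[0,12,0,0],[0,6,0,0],[0,0,0,0]]]'; python3 tip.py; python3 - <<'E'
from h import *
from rig import camera
o=[]
for n in("side","top"):
    im=camera(n)[:,:,::-1];cv2.imwrite(f"pics/{n}12.png",im)
    u,v=proj(n,(515,-325,110)).astype(int);print(n,u,v)
    o.append(cv2.resize(im[v-25:v+25,u-25:u+25],(400,400),interpolation=cv2.INTER_CUBIC))
cv2.imwrite("pics/c16.png",np.hstack(o))
E
```

```text
time: 12.3
tcp_pos: [481.4, -352.2, 371.5]
orientation: [[0.516, -0.038, 0.856], [-0.856, 0.026, 0.517], [-0.042, -0.999, -0.019]]
ft_force: [-0.2, -0.7, -0.4]
width: 0.19
tip [ 520.6 -315.9  115.5] px [191.6 239.7] in bore frame [128.7 224.   63.3] dir err [ 0.005 -0.035 -0.999]
tip-hole world [ 0.1  5.9 15.5] fix in tool [ 5.6 15.3 -2.9] th world 29.8
bore px [276.9 203.2] z axis in tool [-0.035 -0.855 -0.517] F bore [ 0.6  0.5 -0.1] F [-0.2 -0.7 -0.4] t 12.3 w 17.5
lateral fix, tool axes: [-227.   -56.9  109.5]
side 187 241
top 385 213
```

View pics/c16.png

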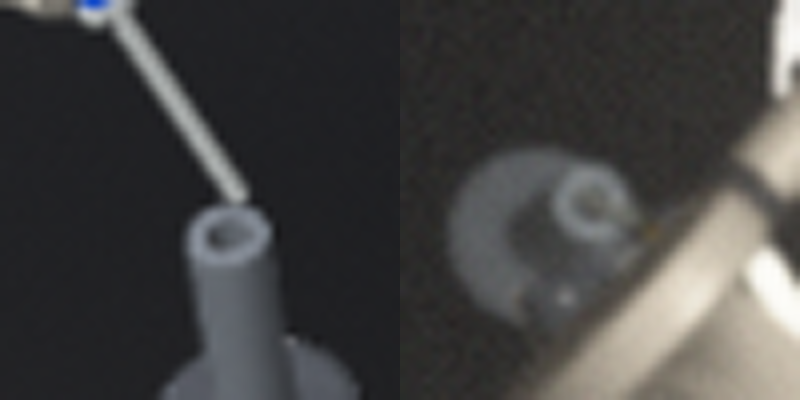

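```bash
python3 - <<'E'
from h import *
print(plane("side",(162+231/8-.4,216+234/8-.4),100),plane("top",(360+193/8-.4,188+203/8-.4),100),tri((162+231/8-.4,216+234/8-.4),(360+193/8-.4,188+203/8-.4)))
print(proj("top",(520.6,-315.9,115.5)),proj("side",(520.5,-321.8,100)),proj("top",(520.5,-321.8,100)))
E
```

```text
[ 522.20761772 -321.73129525  100.        ] [ 518.88164319 -322.53414418  100.        ] (array([ 519.66287056, -322.02588743,   97.90619373]), np.float64(2.1959027689699964))
[382.69723707 211.6077817 ] [190.1832313  244.46695773] [383.46657386 212.43574273]
```

```bash
python3 -m handwheel '[[[4,2,-2,0],[2,2,-1,0],[0,0,0,0]]]'; python3 tip.py
```

```text
time: 12.65
tcp_pos: [482.5, -359.0, 370.6]
orientation: [[0.517, -0.034, 0.855], [-0.855, 0.022, 0.518], [-0.037, -0.999, -0.018]]
ft_force: [0.1, 0.1, 0.3]
width: 0.189
tip [ 522.9 -323.7  114.6] px [189.3 241.6] in bore frame [130.9 231.8  63.6] dir err [ 0.004 -0.03  -1.   ]
tip-hole world [ 2.4 -1.9 14.6] fix in tool [-2.3 14.7 -0.8] th world 29.8
bore px [276.9 203.2] z axis in tool [-0.03  -0.856 -0.515] F bore [-0.3  0.   0.2] F [0.1 0.1 0.3] t 12.65 w 17.3
lateral fix, tool axes: [-234.4  -58.9  111.8]
```

```bash
python3 -m handwheel '[[[-2,5,-1,0],[0,5,0,0],[0,3,0,0],[0,0,0,0]]]'; python3 tip.py
```

```text
time: 12.98
tcp_pos: [479.8, -357.9, 357.3]
orientation: [[0.516, -0.033, 0.856], [-0.856, 0.021, 0.517], [-0.035, -0.999, -0.017]]
ft_force: [-0.1, 0.5, -0.6]
width: 0.192
tip [ 520.5 -322.9  101.2] px [189.7 244.3] in bore frame [139.  229.9  52.8] dir err [ 0.003 -0.029 -1.   ]
tip-hole world [ 0.  -1.1  1.2] fix in tool [-0.9  1.3  0.6] th world 29.9
bore px [276.9 203.2] z axis in tool [-0.028 -0.857 -0.515] F bore [ 0.1 -0.5 -0.6] F [-0.1  0.5 -0.6] t 12.98 w 17.6
lateral fix, tool axes: [-232.6  -63.5  118.5]
```

```bash
python3 -m handwheel '[[[-1,4,0,0],[0,4,0,0],[0,1,0,0],[0,0,0,0]]]'; python3 tip.py; python3 - <<'E'
from h import *
from rig import camera
o=[]
for n in("side","top"):
    im=camera(n)[:,:,::-1];cv2.imwrite(f"pics/{n}13.png",im)
    u,v=proj(n,(515,-325,110)).astype(int)
    o.append(cv2.resize(im[v-25:v+25,u-25:u+25],(400,400),interpolation=cv2.INTER_CUBIC))
cv2.imwrite("pics/c17.png",np.hstack(o))
E
```

```text
time: 13.32
tcp_pos: [479.3, -356.6, 347.6]
orientation: [[0.516, -0.031, 0.856], [-0.856, 0.021, 0.517], [-0.034, -0.999, -0.016]]
ft_force: [1.8, 1.9, 0.1]
width: 0.188
tip [ 520.6 -321.7   91.7] px [190.6 246.6] in bore frame [143.2 228.9  44.2] dir err [ 0.001 -0.027 -1.   ]
tip-hole world [ 0.1  0.1 -8.3] fix in tool [-0.2 -8.3 -0.3] th world 30.0
bore px [276.9 203.2] z axis in tool [-0.027 -0.858 -0.513] F bore [-2.2 -0.7 -1.2] F [1.8 1.9 0.1] t 13.32 w 17.3
lateral fix, tool axes: [-231.6  -65.7  122.2]
```

View pics/c17.png

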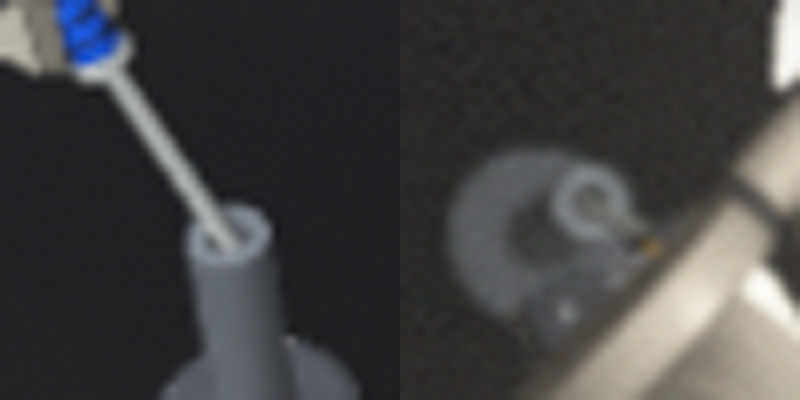

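```bash
python3 -m handwheel '[[[0,-2,6,0],[0,-1,7,0],[0,-1,7,0],[0,0,7,0],[0,0,7,0],[0,0,0,0]]]'; python3 d.py 520.5 -321.8 198; python3 - <<'E'
from h import *
from rig import camera
o=[]
for n in("side",):
    im=camera(n)[:,:,::-1];cv2.imwrite(f"pics/{n}14.png",im)
    u,v=proj(n,(515,-325,130)).astype(int)
    o.append(cv2.resize(im[v-35:v+35,u-35:u+35],(500,500),interpolation=cv2.INTER_CUBIC))
cv2.imwrite("pics/c18.png",np.hstack(o))
E
```

```text
time: 13.92
tcp_pos: [509.7, -338.9, 352.3]
orientation: [[0.516, -0.037, 0.856], [-0.856, 0.016, 0.516], [-0.033, -0.999, -0.023]]
ft_force: [-2.1, -1.9, -1.7]
width: 0.189
t 13.9167 tcp [ 509.7 -338.9  352.3] grasp [ 503.7 -336.3  193.5] F [-2.1 -1.9 -1.7] w 17.3
az 31.11 ydir [-0.0373  0.0164 -0.9992] Rz2 [-0.0332 -0.9992 -0.0235]
tool delta grasp->target [-3.9 -4.9 21.7]
```

View pics/c18.png

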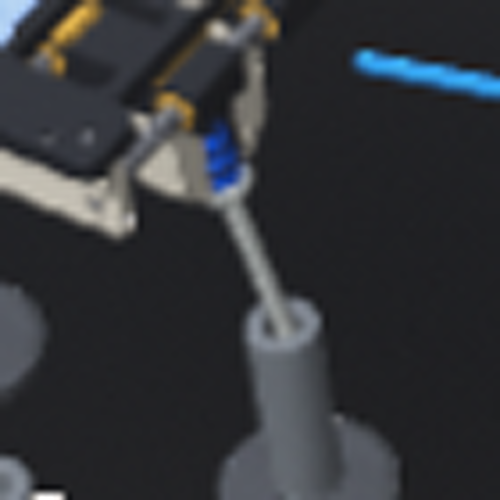

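```bash
python3 -m handwheel '[[[0,0,6,0],[-1,1,6,0],[-1,2,5,0],[0,3,2,0],[0,3,0,0],[0,0,0,0]]]'; python3 d.py 520.5 -321.8 127
```

```text
time: 14.47
tcp_pos: [525.8, -326.9, 342.3]
orientation: [[0.516, -0.036, 0.856], [-0.856, 0.014, 0.517], [-0.03, -0.999, -0.024]]
ft_force: [-2.6, -3.1, 0.5]
width: 0.191
t 14.4667 tcp [ 525.8 -326.9  342.3] grasp [ 520.  -324.8  183.4] F [-2.6 -3.1  0.5] w 17.5
az 31.13 ydir [-0.0363  0.0135 -0.9992] Rz2 [-0.0303 -0.9992 -0.0241]
tool delta grasp->target [-0.6 56.4  3.3]
```

```bash
python3 -m handwheel '[[[0,4,1,0],[0,5,1,0],[0,6,0,0],[0,0,0,0]]]'; python3 d.py 520.5 -321.8 127; python3 - <<'E'
from h import *
from rig import camera
o=[]
for n in("side",):
    im=camera(n)[:,:,::-1];cv2.imwrite(f"pics/{n}15.png",im)
    u,v=proj(n,(515,-325,130)).astype(int)
    o.append(cv2.resize(im[v-35:v+35,u-35:u+35],(500,500),interpolation=cv2.INTER_CUBIC))
cv2.imwrite("pics/c19.png",np.hstack(o))
E
```

```text
time: 14.8
tcp_pos: [526.7, -325.9, 325.4]
orientation: [[0.516, -0.036, 0.856], [-0.856, 0.013, 0.516], [-0.03, -0.999, -0.024]]
ft_force: [-1.3, -2.7, -2.0]
width: 0.193
t 14.8 tcp [ 526.7 -325.9  325.4] grasp [ 521.  -323.8  166.6] F [-1.3 -2.7 -2. ] w 17.7
az 31.09 ydir [-0.0362  0.0135 -0.9993] Rz2 [-0.0303 -0.9993 -0.0241]
tool delta grasp->target [-0.8 39.6  1.6]
```

View pics/c19.png

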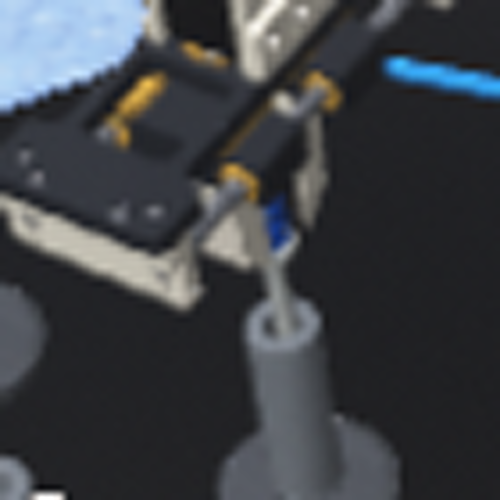

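```bash
python3 -m handwheel '[[[0,5,1,0],[0,6,0,0],[0,6,0,0],[0,6,0,0],[0,0,0,0]]]' - 15; python3 d.py 520.5 -321.8 127
```

```text
time: 15.27
tcp_pos: [527.3, -324.9, 300.5]
orientation: [[0.515, -0.034, 0.856], [-0.857, 0.014, 0.516], [-0.029, -0.999, -0.022]]
ft_force: [-0.5, -2.4, -2.5]
width: 0.193
t 15.2667 tcp [ 527.3 -324.9  300.5] grasp [ 522.  -322.7  141.6] F [-0.5 -2.4 -2.5] w 17.7
az 31.07 ydir [-0.0337  0.0139 -0.9993] Rz2 [-0.0293 -0.9993 -0.0218]
tool delta grasp->target [-1.1 14.6 -0.5]
```

```bash
python3 -m handwheel '[[[-1,4,0,0],[0,4,0,0],[0,3,0,0],[0,0,0,0]]]'; python3 d.py 520.5 -321.8 127
```

```text
time: 15.6
tcp_pos: [526.7, -323.9, 288.3]
orientation: [[0.515, -0.033, 0.856], [-0.857, 0.013, 0.516], [-0.028, -0.999, -0.021]]
ft_force: [-0.6, -2.0, -1.4]
width: 0.192
t 15.6 tcp [ 526.7 -323.9  288.3] grasp [ 521.5 -321.8  129.4] F [-0.6 -2.  -1.4] w 17.7
az 31.06 ydir [-0.0326  0.0134 -0.9994] Rz2 [-0.0282 -0.9994 -0.021 ]
tool delta grasp->target [-0.4  2.5 -0.8]
```

```bash
python3 -m handwheel '[[[0,0,0,0],[0,0,0,0],[0,0,0,0],[0,0,0,0],[0,0,0,0],[0,0,0,0]]]' 75; python3 d.py 520.5 -321.8 127; python3 - <<'E'
from h import *
from rig import camera
o=[]
for n in("side",):
    im=camera(n)[:,:,::-1];cv2.imwrite(f"pics/{n}16.png",im)
    u,v=proj(n,(515,-325,130)).astype(int)
    o.append(cv2.resize(im[v-35:v+35,u-35:u+35],(500,500),interpolation=cv2.INTER_CUBIC))
cv2.imwrite("pics/c20.png",np.hstack(o))
E
```

```text
time: 16.1
tcp_pos: [527.1, -322.0, 287.9]
orientation: [[0.515, -0.033, 0.856], [-0.856, 0.019, 0.516], [-0.033, -0.999, -0.018]]
ft_force: [0.2, 0.3, 0.5]
width: 0.579
t 16.1 tcp [ 527.1 -322.   287.9] grasp [ 521.9 -319.   129. ] F [0.2 0.3 0.5] w 53.1
az 31.07 ydir [-0.0328  0.0188 -0.9993] Rz2 [-0.033  -0.9993 -0.0184]
tool delta grasp->target [ 1.8  2.  -2.6]
```

View pics/c20.png

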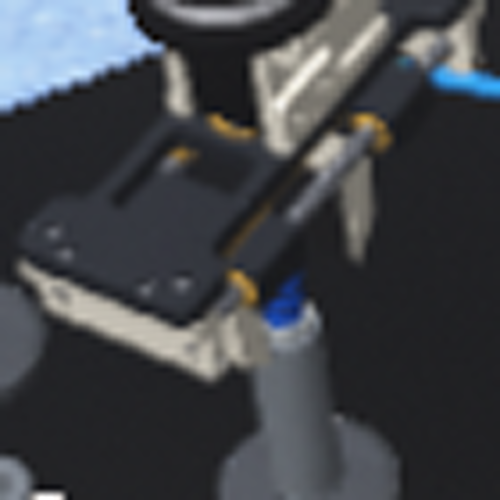

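```bash
python3 -m handwheel '[[[0,0,0,0],[0,0,0,0],[0,-5,0,0],[0,-12,0,0],[0,-20,0,0],[0,-25,0,0],[0,-25,0,0],[0,-20,0,0],[0,0,-30,0],[0,0,-30,0],[0,0,-20,0],[0,0,0,0]]]' 75; python3 -m handwheel '[[[20,0,-20,0],[25,0,-20,0],[20,0,-20,0],[0,0,0,0],[0,0,0,0]]]'; python3 - <<'E'
from h import *
from rig import camera
for n in("side","top"):
    im=camera(n)[:,:,::-1];cv2.imwrite(f"pics/{n}17.png",im)
a=cv2.imread("pics/side17.png");b=cv2.imread("pics/side0.png")
bs=blue(a,(170,225,215,285));b0=blue(b,(170,225,215,285));print(len(bs),bs.min(0),bs.max(0),bs.mean(0),"before",len(b0),b0.min(0),b0.max(0),b0.mean(0))
t=blue(cv2.imread("pics/top17.png"),(360,200,400,235));t0=blue(cv2.imread("pics/top0.png"),(360,200,400,235));print(t.mean(0) if len(t) else None,len(t),t0.mean(0))
x0,y0,x1,y1=260,220,330,290
m=cv2.inRange(cv2.cvtColor(a[y0:y1,x0:x1],cv2.COLOR_BGR2HSV),(5,120,120),(20,255,255));M=cv2.moments(m,True);print(M['m10']/M['m00']+x0,M['m01']/M['m00']+y0)
E
python3 d.py 520.5 -321.8 127
```

```text
time: 17.15
tcp_pos: [460.9, -365.4, 405.1]
orientation: [[0.519, -0.032, 0.854], [-0.854, 0.017, 0.519], [-0.031, -0.999, -0.018]]
ft_force: [-0.6, -0.2, -0.1]
width: 0.813
time: 17.57
tcp_pos: [443.3, -454.1, 406.9]
orientation: [[0.518, -0.028, 0.855], [-0.855, 0.016, 0.519], [-0.028, -0.999, -0.016]]
ft_force: [0.5, -0.3, -1.0]
width: 0.817
100 [185 230] [193 245] [189. 237.] before 102 [185 230] [192 245] [188.56862745 237.16666667]
[386.85294118 210.61764706] 34 [387.32352941 210.58823529]
297.7323943661972 237.56338028169014
t 17.6667 tcp [ 443.5 -453.2  406.8] grasp [ 439.  -450.7  247.9] F [ 0.4  0.8 -0.2] w 75.4
az 31.33 ydir [-0.0283  0.0159 -0.9995] Rz2 [-0.0283 -0.9995 -0.0159]
tool delta grasp->target [-64.3 120.6 138.5]
```

View pics/side17.png

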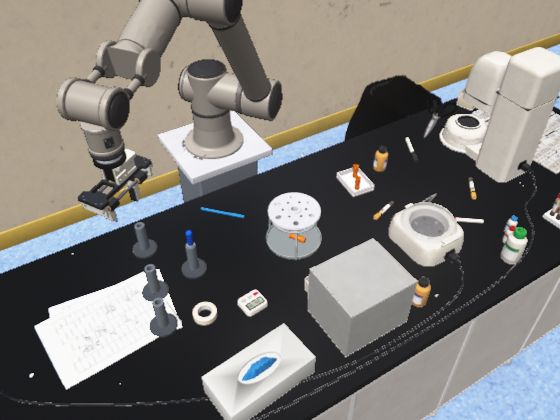

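The rod stands back in its holder at (190,240), with the same pixels as at the start to within 1 px. The adapter lies in the dish at (298,238) and hasn't moved between pictures. Everything else looks unmoved and the gripper is clear.

```bash
python3 -c "
from rig import ctrl
print(ctrl.sign_off())"
```

```text
the job is handed in; nothing more can be done
None
```

The adapter is out of the rotor and lying in the dish. The rod is back in its holder, and I handed the job in at about 17.7 s of the 53 s; the rig gave no verdict.

**How it was done:** The moves can only turn the tool about its own pointing axis, so I could not tilt the gripper. I leaned the rod over to about 31° in the grip by pressing its shaft against the rim of the holder's hole. I then pushed it about 52 mm down the slanting ejector hole and drew it out. Back at the holder, I straightened it against the hole's wall, lowered it and let go.

**Last checks:**
- **Adapter:** it lies about 16 mm from the rotor's axis, on the dish floor. Its position did not change between two pictures about 7 s apart.
- **Rod:** the handle is within 1 pixel of where it started in both views. In the close view after release, the collar sat on the post.
- **Other things:** by eye in the last side picture, the spares, bottle, timer, tube and pen look unmoved. I did not measure them.
- **Robot:** the gripper is clear of everything.

**What disagreed:**
- The two cameras differ by about 2 to 4 mm in x, so I used values between them, shifted about 1 mm where the arm's measured pose showed the same offset.
- The tool drifted to as much as 2.7° off vertical during the moves, which did no harm.
- I never saw the 5 to 12 N breakaway push in the force readings. I only confirmed the ejection by seeing the adapter in the dish.
- I stopped about 6 mm short of the 58 mm named in the task because the adapter had already dropped.

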